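Reset the guarded tape-pitch selector of a reel counter

ROBOT

A 7-joint arm with a two-finger parallel gripper is mounted at the origin on the work surface. World frame = base frame: x ahead of the robot, y to its left, z up, the work surface at z = 0. Lengths are in mm, angles in rad, forces in N, time in s.
With the tool pointing down it reaches from about 400 to 900 mm from the base axis. Payload 5.6 kg.
Tool frame: the origin (TCP) lies on the centre line of the jaws, within the pads' length; the fingertips stand tip_reach ahead of it and the grasp point (between the pads) lies 3 mm ahead of it (tip_reach is the distance from the TCP to the fingertips, in mm); z points along the fingers, y is the line along which they close (so a half turn about z gives the same grasp; the last joint's range is limited). The gripper opens to 92 mm and grips with 3 to 60 N. Pads are 20 mm wide; open, the fingers measure 128 mm over their backs; the gripper's body (75 mm by 189 mm) begins 69 mm behind the grasp point.
Start: joints at [1.097, 0.468, -0.012, 1.603, 0.006, 1.071, -0.056], TCP at [271.4, -590.635, 236.592] pointing down, gripper open.
Joint ranges: [-2.53, 2.53], [-0.31, 2.02], [-1.57, 1.55], [0.28, 2.44], [-1.29, 4.43], [0.15, 1.84], [-2.92, 2.92]. Speed limits (rad/s): [2.57, 2.57, 3.14, 3.14, 3.14, 3.14, 3.14].

INTERFACE

Orientations are given as a 3x3 rotation matrix whose columns are the frame's x, y, z axes.
In Python, from bench import get_state, camera, job_done, tip_reach gives the robot as it stands.
- The arm moves only by the tool step_arm, never from a script. Its argument "commands" is one flat list of numbers, 7 for each row, row after row: the shift along the tool's x, y, z in m, then the turn, a rotation vector about the tool's x, y, z in degrees, then the closure, from -1 (fully open) to 1 (shut). A call has 1 to 8 rows; each row shifts and turns the commanded pose from where the row before left it, along the tool's axes as they then stand; what a row does not reach is not made up. A row lasts 1/12 s, in which the tool goes at most 41.7 mm and 7.16 degrees, less where a joint would pass 70% of its speed; a pose out of reach is approached as far as the arm can. A call with a gripper value outside its range is refused whole. The fingers move at their own pace and stop on an object; "grip_force" is the grip in N (left out, the last holds). Time passes only in rows, so rows that do not move let the fingers close. It gives the time, the measured TCP pose, the force, the opening and the grip force at its end, in the units of the state.
- get_state(): the state, without advancing time (a new reading comes with each control period).
- camera(name): name is "side" or "top"; returns a dict with "img" (480x640x3 uint8, blue, green, red), "depth" (480x640 float32, mm along the optical axis (not along the pixel's ray), 0 where there is no reading), "intrinsics" (3x3 intrinsics, pixels), "rvec" (rotation vector, rad) and "tvec" (3), from world to camera coordinates, as OpenCV has them. Camera axes: x right, y down, z forward; pixel columns grow to the right and rows downward; lengths in mm; the calibration is good to about 2 mm. A picture is of the moment at which its call begins.
- job_done(): hands the job in; it is judged then, once.
The state is a dict: "time": time; "q": joint angles; "joint_vel": joint speeds; "joint_efforts": joint torques, N m; "position": TCP position; "ee_rot": TCP orientation; "wrist_force": force on the tool from outside, world axes, zero at the start; "torque": the same for the moment, N m; "finger_gap": finger opening in mm; "grip_force": force on a finger pad.
Only numpy, scipy, OpenCV 4.12 (cv2) and the standard library are available. Lean on these libraries where they do the work, as an engineer would, in place of code of your own. Each camera call takes 0.05 s, during which the arm holds its last target. There are 200 camera calls.

TASK

The next reel has another tape pitch, so reset the reel counter's guarded selector. Lift the clear guard by its orange handle until its stay catches, ease it back onto the stay and let go, so that it stands open by itself; never let it drop. Then push the black selector knob down until you just feel it land, which frees its lock (how deep differs from counter to counter: do not ram it, and do not twist it while it is still locked), turn it clockwise from the white mark to the next one, green, and let it come up and lock there. Leave the guard propped open and the spare reel, label roll and scanner where they lie.

Things in the scene. Friction and masses are not known exactly. Their poses are not given: they have to be found in the camera images.
- counter: Reel counter, fixed to the bench: white housing 260 (x) x 500 (y) x 78 mm, grey deck on top, a 178 mm reel lying on a platter at each side (tops 99 mm up, 71 mm and more from the centre line). Origin: underside centre; x points away from the operator, y to the left along the housing, z up. The guard and selector sit on its centre line.
- hinge (a point): Middle of the guard's hinge line, which runs along the counter's y axis: 15 mm beyond the counter's origin, 14 mm above the deck (92 mm above the bench).
- handle (a point): Middle of the guard's orange pull bar: round, 10 mm thick, 70 mm long, parallel to the hinge, 40 mm in front of the guard's front wall and free all round (35 mm gap). Shut, it is 175 mm nearer the operator than the hinge line and 12 mm above it; it swings on the guard about the hinge.
- guard (a joint): Opening angle of the clear guard, rad: 0 shut, grows as the handle rises and goes back over the hinge; end stop 1.86. Guard: box 135 long, 120 wide, 49 mm high with black rims, open below, 0.2 to 0.33 kg. Hinge spring and weight always pull it shut (about 2 N at the handle; 1 N near open). It falls shut from any angle unless the stay holds it, which is at about 1.67 to 1.69.
- stay (a joint): Angle of the guard's stay, rad: a steel rod 62 mm long with an orange tip, pivoted on the deck 38 mm in front of the hinge line, 53 mm left of the centre line. 0 lies flat towards the operator; shut guard 0.05. A light spring keeps its tip on the guard's left rim. At guard angle 1.73 to 1.76 it jumps from about 2.16 to 2.28, behind the catch. When it carries the guard it reads 2.24 to 2.25.
- stay_tip (a point): Centre of the orange 8 mm tip of the stay. An orange catch (ramp, then a 5 mm step) on the underside of the guard's left rim, 45 mm from the hinge line, goes over it as the guard is raised past about 1.75 rad; lowered again, the guard rests with the step on this tip.
- knob (a point): Centre of the selector's black bar grip, on its vertical turning axis, 39 mm above the deck, on the counter's centre line 92 mm in front of the hinge: bar 46 long, 16 wide, 30 mm high, long way along its white pointer line (the x axis of this point; at the start yaw is 0.52 above the counter's). It stands on a 50 mm round skirt (top 15 mm below this point) that goes down with it.
- plunger (a joint): How far the selector is pushed down, m: 0 up, locked. Spring: 3 N starts it, then 0.7 N per mm. It lands on a hard stop between 0.0028 and 0.0088, wherever the hidden lock ring is shimmed; the lock key clears its teeth only 0.6 mm before that. Landing is felt as a steep rise of force after 5 to 9.3 N; some 12 N in all is a good push. Neither stop nor key may take over 15 N.
- selector (a joint): Selector angle, rad, clockwise from above positive. Lock notches at about 0 (white mark), 1.047 (green) and 2.094 (orange), up to 0.05 off the mark and with 0.06 play either way. It turns easily (0.03 N m) while pushed down onto its stop; otherwise the key jams on the teeth. Let up within 0.08 of a notch it finds it and rises to plunger 0; elsewhere it stays stuck down.
- spare_reel: Bystander: loose dark reel lying flat, 178 mm across, 13 mm high; origin underside centre.
- label_roll: Bystander: loose white paper label roll standing on its end, 76 mm across, 55 mm high; origin underside centre.
- scanner: Bystander: loose grey and black hand scanner lying down, 200 x 58 x 43 mm; origin underside, near its middle.

How it is judged (in metres and radians):
On the way, in this order (a step that is already met when the one before it is completed fails the run):
1. the guard stands open on its stay by itself, let go (value of joint guard between 1.62 and 1.73 rad and velocity of joint guard above -0.05 rad/s and value of joint stay above 2.21 rad and contact force between counter and the fingers below 0.1 N and contact force between counter and the arm below 0.1 N), for 0.3 s.
2. the selector is held down clear of its lock and turned off the white mark (value of joint plunger above 0.0018 m and value of joint selector above 0.3 rad), for 0.05 s.
At the end, for the whole second after the job is handed in: The guard stands propped on its stay (1.62 to 1.73 rad) and the selector points at the green mark (1.047 rad, within 0.13), up and locked (plunger under 1 mm) (value of joint guard between 1.62 and 1.73 rad and value of joint selector between 0.917 and 1.177 rad and value of joint plunger below 0.001 m); the robot touches nothing.
It fails at once if the selector is rammed on its stop or forced against its lock (over 15 N on the stop or the lock key) (contact force between any of key, foot and anything else above 15 N).
It fails at once if the guard drops: it swings shut faster than 2.5 rad/s (velocity of joint guard below -2.5 rad/s).
It fails at once if spare reel moved by more than 20 mm (distance of spare_reel from where it was at the start of the episode above 0.02 m).
It fails at once if label roll moved by more than 20 mm (distance of label_roll from where it was at the start of the episode above 0.02 m).
It fails at once if scanner moved by more than 20 mm (distance of scanner from where it was at the start of the episode above 0.02 m).
It also fails if it takes over 72 s, if anything falls off the work surface, if the arm or the gripper's body presses on something with over 40 N, if the wrist force passes 120 N, or if a joint passes its speed limit or range.

## Working session

There is one attempt and no reset: what is moved stays moved. The work goes in short steps, Python scripts to look and compute and a tool call to move; the robot and the scene stay as the last step left them, time stands still between calls to the robot, and variables do not carry over. Pictures are saved under pics/ and viewed, at most 13 in all, crops included, and the job is handed in when it is done.

Besides the shell and the picture viewer there is one more tool, called as name(argument=value, ...), one argument or row to a line, values as JSON. step_arm: Moves the arm, as the interface text tells. Its arguments: {"type":"object","properties":{"commands":{"type":"array","items":{"type":"number"}},"grip_force":{"type":"number"}},"required":["commands"]}

```bash
mkdir -p pics; ls; python3 - <<'E'
from bench import *
import cv2,numpy as np
print(get_state()); print(tip_reach() if callable(tip_reach) else tip_reach)
for n in("top","side"):
    c=camera(n); cv2.imwrite(f"pics/{n}0.png",c["img"]); np.savez(f"{n}0.npz",**c); print(n,c["intrinsics"],c["rvec"],c["tvec"])
E
```

```text
pics
{'time': 0.0, 'q': array([ 1.09700759,  0.4683798 , -0.01158934,  1.60362127,  0.00603337,
        1.07141044, -0.05629845]), 'joint_vel': array([ 4.59253175e-04,  2.46588420e-04, -1.34421235e-03,  5.32193653e-04,
       -6.06539006e-04,  8.67363756e-05, -1.76114447e-04]), 'joint_efforts': array([-4.22328740e-04, -5.20576358e+01, -1.21987765e-02, -2.43749052e+01,
       -5.65174792e-02,  1.71806035e-02,  1.57924878e-04]), 'position': array([ 271.12503814, -590.15024821,  235.63960082]), 'ee_rot': array([[ 9.08661006e-01,  4.17533697e-01, -8.87699248e-04],
       [ 4.17534610e-01, -9.08659700e-01,  1.54895903e-03],
       [-1.59873944e-04, -1.77812383e-03, -9.99998406e-01]]), 'wrist_force': array([-0.15247322,  0.07340753, -0.75975929]), 'torque': array([-0.02023067, -0.01707249, -0.004411  ]), 'grip_force': 0.0, 'finger_gap': 91.69944168865545}
22.0
top [[446.80741271   0.         330.18627866]
 [  0.         446.80741271 231.69975143]
 [  0.           0.           1.        ]] [ 2.1716169  -2.16359532  0.13577004] [ 95.58168697 548.7436264  994.06430387]
side [[438.58616313   0.         315.37081447]
 [  0.         438.58616313 234.31647712]
 [  0.           0.           1.        ]] [ 2.38830394 -0.59058097  0.21160214] [-443.27380811  333.50859074  861.40386372]
```

View pics/top0.png

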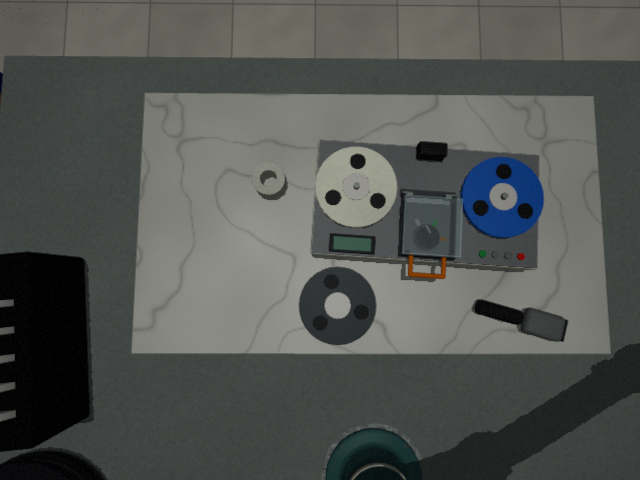

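View pics/side0.png

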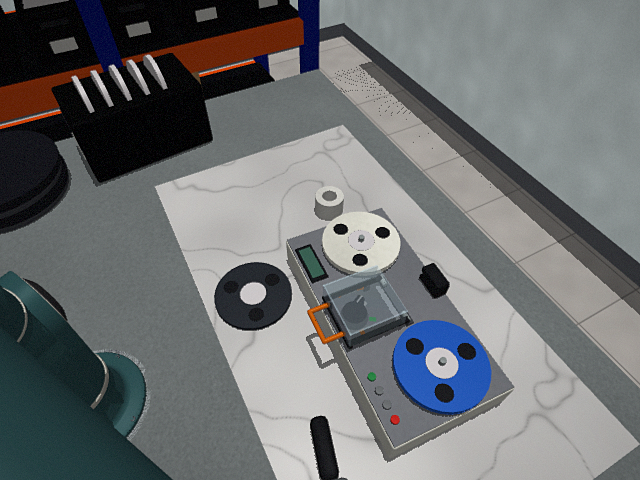

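The top view shows the counter at (427,203), with the orange handle at about (427,276) and the knob at about (427,236) under the guard. The spare reel is at (337,306), the scanner at (520,320) and the label roll at (268,180). In the side view the handle is at about (320,325). Next I'll measure them.

```bash
cat > h.py <<'E'
import cv2,numpy as np
from bench import *
def shot(n,save=None):
    c=camera(n)
    if save: cv2.imwrite(f"pics/{save}.png",c["img"])
    return c
def ray(c,uv):
    R,_=cv2.Rodrigues(np.asarray(c["rvec"]));t=np.asarray(c["tvec"]).ravel()
    p=cv2.undistortPoints(np.float64(uv).reshape(-1,1,2),np.asarray(c["intrinsics"]),None).reshape(-1,2)
    d=np.c_[p,np.ones(len(p))]@R
    return -R.T@t,d
def onz(c,uv,z):
    o,d=ray(c,uv); return o+d*((z-o[2])/d[:,2])[:,None]
def proj(c,P): return cv2.projectPoints(np.float64(P).reshape(-1,1,3),np.asarray(c["rvec"]),np.asarray(c["tvec"]),np.asarray(c["intrinsics"]),None)[0].reshape(-1,2)
def tri(c1,u1,c2,u2):
    o1,d1=ray(c1,u1);o2,d2=ray(c2,u2)
    A=np.c_[d1[0],-d2[0]];s=np.linalg.lstsq(A,o2-o1,rcond=None)[0]
    a=o1+s[0]*d1[0];b=o2+s[1]*d2[0];return (a+b)/2,np.linalg.norm(a-b)
def orange(c,roi):
    h=cv2.cvtColor(c["img"],cv2.COLOR_BGR2HSV);m=cv2.inRange(h,(5,150,90),(20,255,255))
    k=np.zeros_like(m);x0,y0,x1,y1=roi;k[y0:y1,x0:x1]=255;return m&k
E
python3 - <<'E'
from h import *
T=dict(np.load("top0.npz"));S=dict(np.load("side0.npz"))
# top: blue reel, cream reel
h=cv2.cvtColor(T["img"],cv2.COLOR_BGR2HSV)
def hull(m):
    cs,_=cv2.findContours(m,0,2);c=max(cs,key=cv2.contourArea);return c
b=hull(cv2.inRange(h,(105,150,60),(125,255,255))[:, :]*(np.arange(640)>440).astype(np.uint8))
def fit(c,z):
    P=onz(T,c[:,0].astype(float),z)[:,:2].astype(np.float32);(x,y),r=cv2.minEnclosingCircle(P);return np.array([x,y]),r
print("blue",fit(b,99))
roi=T["img"][140:235,300:403]; w=np.zeros((480,640),np.uint8)
w[140:235,300:403]=cv2.inRange(cv2.cvtColor(roi,cv2.COLOR_BGR2HSV),(15,15,130),(45,255,255))
w=cv2.morphologyEx(w,2,np.ones((3,3)))
print("cream",fit(hull(w),99))
# grey deck
g=cv2.inRange(h,(0,0,60),(180,60,130)); 
m=orange(T,(380,230,470,300)); ys,xs=np.nonzero(m)
print("orange top",xs.min(),xs.max(),ys.min(),ys.max())
for y in range(ys.min(),ys.max()+1): q=xs[ys==y];print(y,q.min(),q.max(),len(q),end="; ")
m=orange(S,(295,290,350,350)); ys,xs=np.nonzero(m);print("\nside")
for y in range(ys.min(),ys.max()+1): q=xs[ys==y];print(y,q.min(),q.max(),len(q),end="; ")
E
python3 - <<'E'
import cv2,sys
sys.path.insert(0,'.')
t=cv2.imread("pics/top0.png")[130:290,300:560]; s=cv2.imread("pics/side0.png")[230:370,280:430]
t=cv2.resize(t,None,fx=3,fy=3,interpolation=2);cv2.imwrite("pics/crop_t.png",t)
E
```

```text
blue (array([ 618.96203613, -274.03009033]), 90.50486755371094)
cream (array([641.2590332 ,  43.18161774]), 88.72846984863281)
orange top 408 445 256 278
256 409 412 4; 257 409 412 4; 258 409 445 8; 259 409 445 8; 260 409 445 8; 261 409 445 8; 262 409 445 8; 263 409 445 8; 264 409 445 7; 265 409 445 7; 266 409 445 7; 267 408 445 8; 268 408 444 8; 269 408 444 8; 270 408 444 8; 271 408 444 8; 272 408 444 9; 273 408 444 22; 274 408 444 35; 275 409 444 36; 276 411 444 34; 277 426 444 19; 278 439 443 5; 
side
303 324 329 6; 304 322 328 7; 305 320 328 9; 306 316 328 13; 307 314 327 14; 308 311 324 14; 309 310 321 12; 310 308 318 11; 311 307 316 10; 312 308 313 6; 313 308 312 5; 314 308 312 5; 315 309 313 5; 316 309 313 5; 317 310 314 5; 318 310 314 5; 319 311 315 5; 320 311 315 5; 321 312 316 5; 322 312 316 5; 323 313 317 5; 324 313 317 5; 325 314 318 5; 326 314 318 5; 327 315 319 5; 328 315 319 5; 329 316 320 5; 330 316 320 5; 331 317 321 5; 332 317 343 10; 333 318 343 12; 334 318 344 15; 335 319 344 18; 336 319 342 19; 337 320 340 19; 338 320 337 18; 339 321 334 14; 340 321 332 12; 341 322 330 9; 342 322 328 7; 343 323 324 2;
```

View pics/crop_t.png

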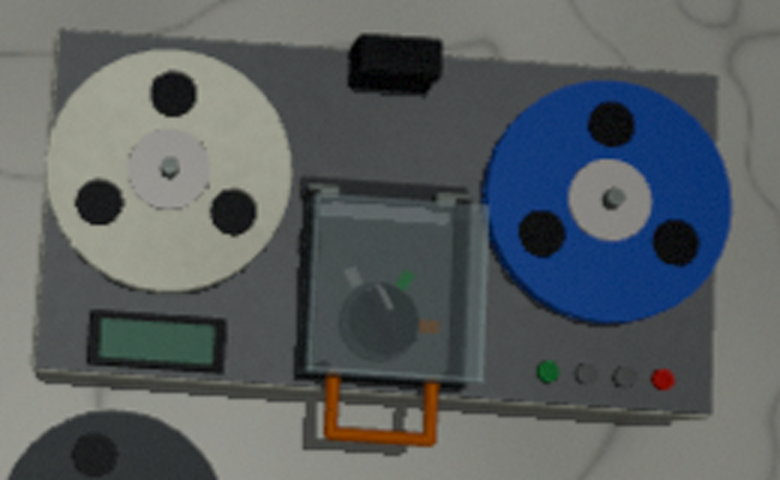

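```bash
python3 - <<'E'
from h import *
T=dict(np.load("top0.npz"));S=dict(np.load("side0.npz"))
a=onz(T,[[408.5,273.7],[444.5,277]],104);print("bar ends",a,np.linalg.norm(a[0]-a[1]),np.arctan2(*(a[0]-a[1])[:2]))
print("bar mid top",onz(T,[[426.5,275]],104), "tri",tri(T,[[426.5,275]],S,[[315,326]]),"side",onz(S,[[315,326]],104))
# knob disc: crop centre (378,321)/3+(300,130)
u=[[300+378/3,130+322/3]];print("knob",onz(T,u,92))
mid=(np.array([618.96,-274.03])+np.array([641.26,43.18]))/2;print("mid reels",mid)
yaw=-0.070;X=np.array([np.cos(yaw),np.sin(yaw)]);Y=np.array([-X[1],X[0]])
hb=onz(T,[[426.5,275]],104)[0,:2]
h1=hb+175*X;print("hinge from handle",h1,"knob",h1-92*X,"origin",h1-15*X, "lat of reels mid",(mid-h1)@X,(mid-h1)@Y)
for n,uv,z in(("spare",[[337,305]],6),("roll",[[268,178]],55),("scanner",[[475,303],[566,330]],20)): print(n,onz(T,uv,z))
E
```

```text
bar ends [[ 451.48472634  -67.16564059  104.        ]
 [ 444.79960388 -143.17799621  104.        ]] 76.30576038888343 0.08772213255281419
bar mid top [[ 448.87763801 -105.18679493  104.        ]] tri (array([ 447.13700994, -104.79013282,  103.0688817 ]), np.float64(3.7046176838369744)) side [[ 445.11494228 -104.73239222  104.        ]]
knob [[ 530.02486852 -108.56378065   92.        ]]
mid reels [ 630.11  -115.425]
hinge from handle [ 623.44906306 -117.42679321] knob [ 531.67437103 -110.99205126] origin [ 608.48579805 -116.3776505 ] lat of reels mid 6.50461319289434 2.462775715974232
spare [[381.10730372  81.10484273   6.        ]]
roll [[667.55304628 239.24563464  55.        ]]
scanner [[ 387.09772036 -233.88347616   20.        ]
 [ 326.93296618 -439.52062067   20.        ]]
```

step_arm(
  commands=[0.026, -0.026, 0, 0, 0, 0, 0.5, 0.026, -0.026, 0, 0, 0, 0, 0.5, 0.026, -0.026, 0, 0, 0, 0, 0.5, 0.026, -0.026, 0, 0, 0, 0, 0.5, 0.026, -0.026, 0, 0, 0, 0, 0.5, 0.026, -0.026, 0, 0, 0, 0, 0.5, 0.026, -0.026, 0, 0, 0, 0, 0.5],
  grip_force=10,
)

```text
time: 0.68
position: [360.9, -347.4, 236.3]
ee_rot: [[0.909, 0.417, -0.0], [0.417, -0.909, 0.0], [-0.0, -0.0, -1.0]]
wrist_force: [-0.1, 0.8, -0.3]
finger_gap: 47.7
grip_force: 0.0
```

step_arm(
  commands=[0.026, -0.026, 0, 0, 0, 0, 0.5, 0.026, -0.026, 0, 0, 0, 0, 0.5, 0.026, -0.026, 0, 0, 0, 0, 0.5, 0.026, -0.026, 0, 0, 0, 0, 0.5, 0.026, -0.026, 0, 0, 0, 0, 0.5, 0.026, -0.026, 0, 0, 0, 0, 0.5, 0.026, -0.026, 0, 0, 0, 0, 0.5],
)

```text
time: 1.27
position: [450.2, -106.2, 236.5]
ee_rot: [[0.909, 0.417, -0.0], [0.417, -0.909, -0.0], [-0.0, 0.0, -1.0]]
wrist_force: [1.1, -1.3, -0.6]
finger_gap: 23.3
grip_force: 0.0
```

step_arm(
  commands=[0, 0, 0, 0, 0, -6.8, 0.5, 0, 0, 0, 0, 0, -6.8, 0.5, 0, 0, 0, 0, 0, -6.8, 0.5, 0, 0, 0, 0, 0, -6.8, 0.5, 0, 0, 0, 0, 0, -6.8, 0.5, 0, 0, 0, 0, 0, -6.8, 0.5, 0, 0, 0, 0, 0, -6.8, 0.5, 0, 0, 0, 0, 0, -6.8, 0.5],
)

```text
time: 1.93
position: [449.9, -107.8, 236.3]
ee_rot: [[0.184, 0.983, -0.001], [0.983, -0.184, 0.0], [-0.0, -0.001, -1.0]]
wrist_force: [-0.6, 0.0, -0.4]
finger_gap: 23.2
grip_force: 0.0
```

step_arm(
  commands=[0, 0, 0, 0, 0, -6.8, 0.5, 0, 0, 0, 0, 0, 0, 0.5, 0, 0, 0, 0, 0, 0, 0.5],
)

```text
time: 2.18
position: [449.9, -107.9, 236.3]
ee_rot: [[0.075, 0.997, -0.001], [0.997, -0.075, 0.0], [0.0, -0.001, -1.0]]
wrist_force: [-0.2, -0.0, -0.0]
finger_gap: 23.2
grip_force: 0.0
```

step_arm(
  commands=[0.003, -0.002, 0.03, 0, 0, 0, 0.5, 0, 0, 0.03, 0, 0, 0, 0.5, 0, 0, 0.027, 0, 0, 0, 0.5, 0, 0, 0, 0, 0, 0, 0.5, 0, 0, 0, 0, 0, 0, 0.5],
)

```text
time: 2.6
position: [447.7, -104.4, 149.0]
ee_rot: [[0.073, 0.997, -0.003], [0.997, -0.073, 0.001], [0.001, -0.003, -1.0]]
wrist_force: [0.0, -0.4, 0.4]
finger_gap: 23.0
grip_force: 0.0
```

```bash
python3 - <<'E'
from h import *
S=shot("side");T=shot("top")
a=cv2.resize(S["img"][230:380,240:440],(400,300),interpolation=2);b=cv2.resize(T["img"][170:320,330:530],(400,300),interpolation=2)
cv2.imwrite("pics/near.png",np.hstack([a,b]));print(get_state()["position"],get_state()["wrist_force"])
E
```

```text
[ 449.41533396 -104.79539718  150.86195983] [-0.61762089 -0.25688943  0.41539677]
```

View pics/near.png

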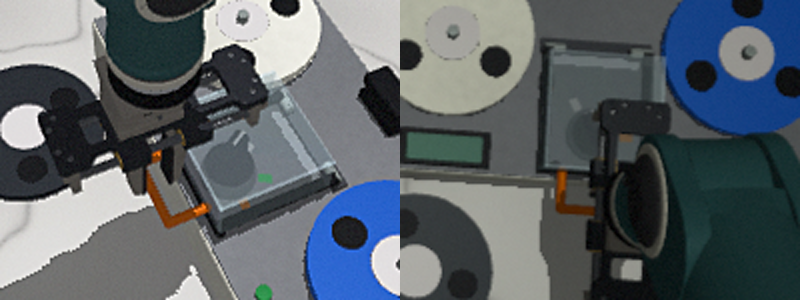

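Near view: the fingers straddle the line of the orange bar (left panel about (150,175)), and the gripper body lies along the counter's x axis. I'll descend and watch the force.

step_arm(
  commands=[0, 0, 0.015, 0, 0, 0, 0.5, 0, 0, 0.01, 0, 0, 0, 0.5, 0, 0, 0, 0, 0, 0, 0.5],
)

```text
time: 2.95
position: [448.0, -104.8, 124.3]
ee_rot: [[0.073, 0.997, -0.001], [0.997, -0.073, -0.0], [-0.0, -0.001, -1.0]]
wrist_force: [-0.5, -0.4, -0.8]
finger_gap: 22.9
grip_force: 0.0
```

step_arm(
  commands=[0, 0, 0.01, 0, 0, 0, 0.5, 0, 0, 0.008, 0, 0, 0, 0.5, 0, 0, 0, 0, 0, 0, 0.5, 0, 0, 0, 0, 0, 0, 0.5],
)

```text
time: 3.28
position: [448.1, -104.7, 106.2]
ee_rot: [[0.072, 0.997, -0.001], [0.997, -0.072, 0.0], [0.0, -0.001, -1.0]]
wrist_force: [-0.7, 0.0, 0.2]
finger_gap: 23.2
grip_force: 0.0
```

step_arm(
  commands=[0, 0, 0, 0, 0, 0, 0.75, 0, 0, 0, 0, 0, 0, 0.9, 0, 0, 0, 0, 0, 0, 1, 0, 0, 0, 0, 0, 0, 1, 0, 0, 0, 0, 0, 0, 1],
  grip_force=12,
)

```text
time: 3.7
position: [447.4, -104.7, 106.6]
ee_rot: [[0.072, 0.997, -0.002], [0.997, -0.072, -0.0], [-0.0, -0.002, -1.0]]
wrist_force: [-5.4, 0.8, 4.7]
finger_gap: 9.5
grip_force: 12.0
```

```bash
python3 -c "
from bench import *
s=get_state();print(s['position'],s['wrist_force'],s['finger_gap'],s['grip_force'])"
```

```text
[ 447.40969085 -104.71348     106.62813761] [-5.35391913  0.83541965  4.73798369] 9.537115384955488 11.999018043279648
```

```bash
python3 - <<'E'
import numpy as np
f=np.r_[np.linspace(0,1.64,25)]+np.arctan2(12,175)
p=np.c_[-175.4*np.cos(f),175.4*np.sin(f)]
p=np.round(p,0);d=np.diff(p,axis=0)/1000
for i in(0,8,16): print([float(x) for r in d[i:i+8] for x in (0,r[0],-r[1],0,0,0,1)])
print(p[-1]-p[0])
E
```

```text
[0.0, 0.001, -0.012, 0.0, 0.0, 0.0, 1.0, 0.0, 0.002, -0.012, 0.0, 0.0, 0.0, 1.0, 0.0, 0.003, -0.011, 0.0, 0.0, 0.0, 1.0, 0.0, 0.004, -0.012, 0.0, 0.0, 0.0, 1.0, 0.0, 0.004, -0.011, 0.0, 0.0, 0.0, 1.0, 0.0, 0.005, -0.011, 0.0, 0.0, 0.0, 1.0, 0.0, 0.006, -0.01, 0.0, 0.0, 0.0, 1.0, 0.0, 0.007, -0.01, 0.0, 0.0, 0.0, 1.0]
[0.0, 0.007, -0.01, 0.0, 0.0, 0.0, 1.0, 0.0, 0.008, -0.009, 0.0, 0.0, 0.0, 1.0, 0.0, 0.008, -0.008, 0.0, 0.0, 0.0, 1.0, 0.0, 0.009, -0.008, 0.0, 0.0, 0.0, 1.0, 0.0, 0.01, -0.007, 0.0, 0.0, 0.0, 1.0, 0.0, 0.01, -0.007, 0.0, 0.0, 0.0, 1.0, 0.0, 0.01, -0.006, 0.0, 0.0, 0.0, 1.0, 0.0, 0.011, -0.005, 0.0, 0.0, 0.0, 1.0]
[0.0, 0.011, -0.004, 0.0, 0.0, 0.0, 1.0, 0.0, 0.012, -0.004, 0.0, 0.0, 0.0, 1.0, 0.0, 0.011, -0.003, 0.0, 0.0, 0.0, 1.0, 0.0, 0.012, -0.002, 0.0, 0.0, 0.0, 1.0, 0.0, 0.012, -0.001, 0.0, 0.0, 0.0, 1.0, 0.0, 0.012, -0.0, 0.0, 0.0, 0.0, 1.0, 0.0, 0.012, -0.0, 0.0, 0.0, 0.0, 1.0, 0.0, 0.012, 0.001, 0.0, 0.0, 0.0, 1.0]
[199. 162.]
```

step_arm(
  commands=[0.0, 0.001, -0.012, 0, 0, 0, 1, 0.0, 0.002, -0.012, 0, 0, 0, 1, 0.0, 0.003, -0.011, 0, 0, 0, 1, 0.0, 0.004, -0.012, 0, 0, 0, 1, 0.0, 0.004, -0.011, 0, 0, 0, 1, 0.0, 0.005, -0.011, 0, 0, 0, 1, 0.0, 0.006, -0.01, 0, 0, 0, 1, 0.0, 0.007, -0.01, 0, 0, 0, 1],
)

```text
time: 4.37
position: [476.9, -106.7, 195.1]
ee_rot: [[0.072, 0.997, -0.008], [0.997, -0.072, 0.001], [-0.0, -0.008, -1.0]]
wrist_force: [-9.7, 0.9, 4.8]
finger_gap: 9.4
grip_force: 12.0
```

step_arm(
  commands=[0.0, 0.007, -0.01, 0, 0, 0, 1, 0.0, 0.008, -0.009, 0, 0, 0, 1, 0.0, 0.008, -0.008, 0, 0, 0, 1, 0.0, 0.009, -0.008, 0, 0, 0, 1, 0.0, 0.01, -0.007, 0, 0, 0, 1, 0.0, 0.01, -0.007, 0, 0, 0, 1, 0.0, 0.01, -0.006, 0, 0, 0, 1, 0.0, 0.011, -0.005, 0, 0, 0, 1],
)

```text
time: 5.03
position: [553.1, -111.9, 257.4]
ee_rot: [[0.072, 0.997, -0.0], [0.997, -0.072, -0.0], [-0.0, -0.0, -1.0]]
wrist_force: [-5.3, 1.3, 8.4]
finger_gap: 9.5
grip_force: 12.0
```

```bash
python3 - <<'E'
from h import *
S=shot("side","mid");s=get_state();print(s['position'],s['wrist_force'])
E
```

```text
[ 555.94183674 -112.05412222  258.3957166 ] [-4.0502565   1.32072765 12.10528367]
```

View pics/mid.png

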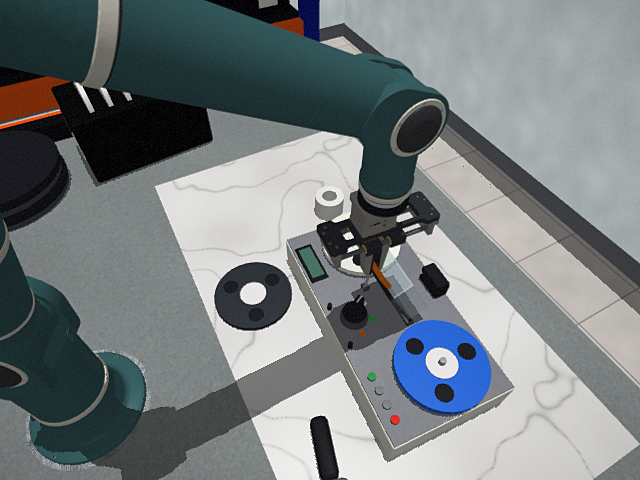

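The side view shows the guard about 1.1 rad open in the grip, with the knob visible at (353,312) and the bystanders undisturbed. I'll continue lifting.

step_arm(
  commands=[0.0, 0.011, -0.006, 0, 0, 0, 1, 0.0, 0.012, -0.004, 0, 0, 0, 1, 0.0, 0.011, -0.003, 0, 0, 0, 1, 0.0, 0.012, -0.002, 0, 0, 0, 1, 0.0, 0.012, -0.001, 0, 0, 0, 1, 0.0, 0.012, 0, 0, 0, 0, 1, 0.0, 0.012, 0, 0, 0, 0, 1, 0.0, 0.012, 0.001, 0, 0, 0, 1],
)

```text
time: 5.75
position: [647.8, -118.5, 270.7]
ee_rot: [[0.071, 0.997, 0.001], [0.997, -0.071, 0.001], [0.001, 0.001, -1.0]]
wrist_force: [-1.8, 1.6, -0.7]
finger_gap: 9.4
grip_force: 12.0
```

step_arm(
  commands=[0, 0, 0, 0, 0, 0, 1, 0, 0, 0, 0, 0, 0, 1],
)

```text
time: 5.92
position: [647.6, -118.5, 270.7]
ee_rot: [[0.071, 0.997, 0.002], [0.997, -0.071, 0.001], [0.001, 0.001, -1.0]]
wrist_force: [-0.5, 1.7, 1.6]
finger_gap: 9.2
grip_force: 12.0
```

step_arm(
  commands=[0, 0.005, 0.001, 0, 0, 0, 1, 0, 0.005, 0.001, 0, 0, 0, 1, 0, 0.005, 0.001, 0, 0, 0, 1, 0, 0.004, 0.001, 0, 0, 0, 1, 0, 0.003, 0.001, 0, 0, 0, 1, 0, 0, 0, 0, 0, 0, 1, 0, 0, 0, 0, 0, 0, 1],
)

```text
time: 6.5
position: [669.2, -120.1, 265.6]
ee_rot: [[0.071, 0.997, 0.001], [0.997, -0.071, 0.001], [0.001, 0.0, -1.0]]
wrist_force: [-0.4, 4.0, 2.1]
finger_gap: 9.6
grip_force: 12.0
```

```bash
python3 - <<'E'
from h import *
S=shot("side");T=shot("top")
np.savez("side1.npz",**S);np.savez("top1.npz",**T)
a=cv2.resize(S["img"][190:340,300:460],(400,375),interpolation=2);b=cv2.resize(T["img"][150:300,350:510],(400,375),interpolation=2)
cv2.imwrite("pics/stay.png",np.hstack([a,b]));s=get_state();print(s["position"],s["wrist_force"])
X=np.array([.9974,-.072,0]);Y=np.array([.072,.9974,0]);H=np.array([621.5,-117,92])
for st in(2.16,2.28,2.245):
  P=H-38*X+53*Y+62*np.array([-np.cos(st)*X[0],-np.cos(st)*X[1],np.sin(st)]);P[2]-=4
  print(st,P,proj(S,P),proj(T,P))
E
```

```text
[ 668.95115442 -120.07551445  265.69098697] [0.50087558 3.96250985 2.38986599]
2.16 [621.77856837 -63.88244099 139.54577457] [[381.74011748 265.73675759]] [[408.70373558 190.9198628 ]]
2.28 [627.68606073 -64.3088892  135.05060391] [[384.00227817 266.06811549]] [[408.45977819 188.5783809 ]]
2.245 [626.01924289 -64.18856548 136.43466821] [[383.37313108 265.942302  ]] [[408.53863045 189.22483429]]
```

View pics/stay.png

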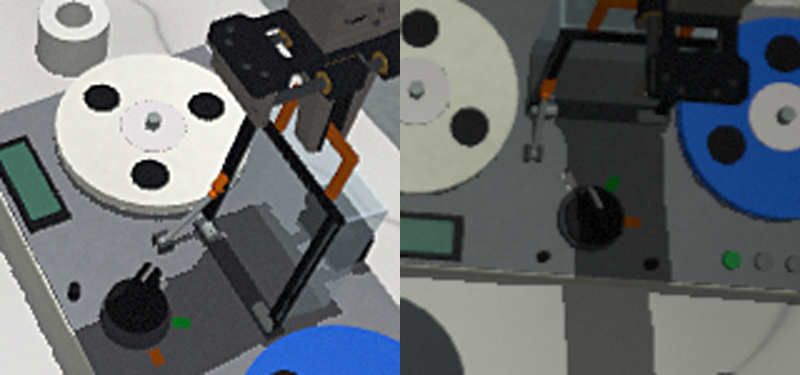

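The view shows the guard past vertical with the stay's orange tip at the rim near the catch (left panel (220,185)). The knob is at (137,310). I'll go a little further, then ease back while watching for the stay to take the load.

step_arm(
  commands=[0, 0.002, 0, 0, 0, 0, 1, 0, 0.002, 0.001, 0, 0, 0, 1, 0, 0, 0, 0, 0, 0, 1, 0, 0, 0, 0, 0, 0, 1],
)

```text
time: 6.93
position: [672.9, -120.4, 264.4]
ee_rot: [[0.071, 0.997, 0.0], [0.997, -0.071, 0.001], [0.001, -0.0, -1.0]]
wrist_force: [-0.1, 4.5, 0.8]
finger_gap: 9.4
grip_force: 12.0
```

step_arm(
  commands=[0, -0.002, 0, 0, 0, 0, 1, 0, -0.002, -0.001, 0, 0, 0, 1, 0, -0.003, 0, 0, 0, 0, 1, 0, -0.003, -0.001, 0, 0, 0, 1, 0, -0.003, -0.001, 0, 0, 0, 1, 0, -0.002, 0, 0, 0, 0, 1, 0, 0, 0, 0, 0, 0, 1, 0, 0, 0, 0, 0, 0, 1],
)

```text
time: 7.6
position: [658.1, -119.5, 268.0]
ee_rot: [[0.072, 0.997, 0.001], [0.997, -0.072, 0.0], [0.0, 0.001, -1.0]]
wrist_force: [0.2, 5.3, 2.5]
finger_gap: 9.5
grip_force: 12.0
```

step_arm(
  commands=[0, -0.002, 0, 0, 0, 0, 1, 0, 0, 0, 0, 0, 0, 1, 0, 0, 0, 0, 0, 0, 1],
)

```text
time: 7.85
position: [656.4, -119.4, 268.4]
ee_rot: [[0.072, 0.997, 0.002], [0.997, -0.072, 0.0], [0.0, 0.002, -1.0]]
wrist_force: [0.8, 5.7, 4.2]
finger_gap: 9.7
grip_force: 12.0
```

step_arm(
  commands=[0, -0.001, 0, 0, 0, 0, 1, 0, -0.001, 0, 0, 0, 0, 1, 0, 0, 0, 0, 0, 0, 1],
)

```text
time: 8.1
position: [654.6, -119.3, 268.6]
ee_rot: [[0.072, 0.997, 0.003], [0.997, -0.072, 0.0], [0.0, 0.003, -1.0]]
wrist_force: [0.6, 4.9, 4.5]
finger_gap: 9.4
grip_force: 12.0
```

step_arm(
  commands=[0, -0.001, 0, 0, 0, 0, 1, 0, -0.001, 0, 0, 0, 0, 1, 0, 0, 0, 0, 0, 0, 1],
)

```text
time: 8.35
position: [652.8, -119.2, 268.9]
ee_rot: [[0.072, 0.997, 0.003], [0.997, -0.072, -0.0], [0.0, 0.003, -1.0]]
wrist_force: [0.9, 4.6, 5.2]
finger_gap: 9.8
grip_force: 12.0
```

step_arm(
  commands=[0, -0.001, 0, 0, 0, 0, 1, 0, -0.001, 0, 0, 0, 0, 1, 0, 0, 0, 0, 0, 0, 1],
)

```text
time: 8.6
position: [651.1, -119.1, 269.2]
ee_rot: [[0.072, 0.997, 0.004], [0.997, -0.072, -0.0], [0.0, 0.004, -1.0]]
wrist_force: [1.6, 4.9, 5.3]
finger_gap: 9.5
grip_force: 12.0
```

step_arm(
  commands=[0, -0.001, 0, 0, 0, 0, 1, 0, -0.001, 0, 0, 0, 0, 1, 0, 0, 0, 0, 0, 0, 1],
)

```text
time: 8.85
position: [649.5, -119.0, 269.4]
ee_rot: [[0.072, 0.997, 0.005], [0.997, -0.072, -0.0], [0.0, 0.005, -1.0]]
wrist_force: [1.9, 4.0, 5.5]
finger_gap: 9.3
grip_force: 12.0
```

```bash
python3 - <<'E'
from h import *
S=shot("side");T=shot("top")
a=cv2.resize(S["img"][210:310,340:440],(500,500),interpolation=2)
b=cv2.resize(T["img"][150:210,390:450],(300,300),interpolation=2);b=np.vstack([b,np.zeros((200,300,3),np.uint8)])
cv2.imwrite("pics/stay2.png",np.hstack([a,b]));s=get_state();print(s["position"],s["wrist_force"])
for c,r in((T,(395,150,425,200)),(S,(360,225,400,285))):
  n,l,st,ce=cv2.connectedComponentsWithStats(orange(c,r));print(st[1:,:].tolist(),ce[1:].tolist())
E
```

```text
[ 649.49484081 -118.96132046  269.37240789] [1.76406009 5.07284081 5.47656402]
[[407, 186, 4, 3, 10], [407, 190, 3, 1, 3]] [[408.8, 187.1], [408.0, 190.0]]
[[382, 260, 6, 9, 36]] [[384.5833333333333, 264.1111111111111]]
```

View pics/stay2.png

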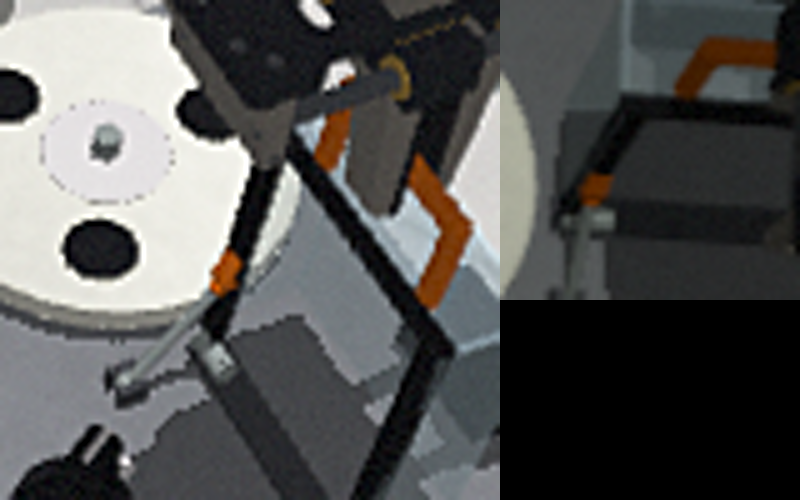

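The stay tip (left panel (225,272)) sits at the catch. I'll go a bit further to see whether the resistance rises.

step_arm(
  commands=[0, -0.001, 0, 0, 0, 0, 1, 0, -0.001, 0, 0, 0, 0, 1, 0, -0.001, 0, 0, 0, 0, 1, 0, 0, 0, 0, 0, 0, 1, 0, 0, 0, 0, 0, 0, 1],
)

```text
time: 9.37
position: [647.1, -118.8, 269.7]
ee_rot: [[0.072, 0.997, 0.007], [0.997, -0.072, -0.0], [0.0, 0.007, -1.0]]
wrist_force: [4.1, 3.9, 5.5]
finger_gap: 9.4
grip_force: 12.0
```

step_arm(
  commands=[0, 0.002, 0, 0, 0, 0, 1, 0, 0.001, 0, 0, 0, 0, 1, 0, 0, 0, 0, 0, 0, 0.75, 0, 0, 0, 0, 0, 0, 0.65, 0, 0, 0, 0, 0, 0, 0.65, 0, 0, 0, 0, 0, 0, 0.65, 0, 0, 0, 0, 0, 0, 0.65],
)

```text
time: 9.95
position: [647.4, -120.1, 267.1]
ee_rot: [[0.073, 0.997, -0.001], [0.997, -0.073, -0.001], [-0.001, -0.001, -1.0]]
wrist_force: [-0.8, 0.7, -0.1]
finger_gap: 16.4
grip_force: 0.0
```

```bash
python3 - <<'E'
from h import *
S=shot("side");T=shot("top")
for c,r in((T,(395,150,425,200)),(S,(360,225,400,285)),(S,(400,220,440,275))):
  n,l,st,ce=cv2.connectedComponentsWithStats(orange(c,r));print(st[1:,:].tolist(),ce[1:].tolist())
a=cv2.resize(S["img"][200:300,350:450],(500,500),interpolation=2);cv2.imwrite("pics/rel.png",a);s=get_state();print(s["position"],s["wrist_force"])
E
```

```text
[[407, 186, 4, 3, 10], [407, 190, 3, 1, 3]] [[408.8, 187.1], [408.0, 190.0]]
[[382, 260, 7, 9, 36]] [[384.8333333333333, 264.1388888888889]]
[[414, 224, 3, 2, 5], [408, 227, 1, 1, 1], [418, 226, 1, 1, 1], [418, 228, 1, 1, 1], [416, 231, 2, 1, 2], [403, 234, 5, 10, 31], [421, 239, 13, 33, 171]] [[414.8, 224.6], [408.0, 227.0], [418.0, 226.0], [418.0, 228.0], [416.5, 231.0], [405.258064516129, 238.58064516129033], [427.1345029239766, 255.2280701754386]]
[ 647.6328853  -119.65548524  267.27253747] [ 0.04880581  0.03604112 -0.06841812]
```

View pics/rel.png

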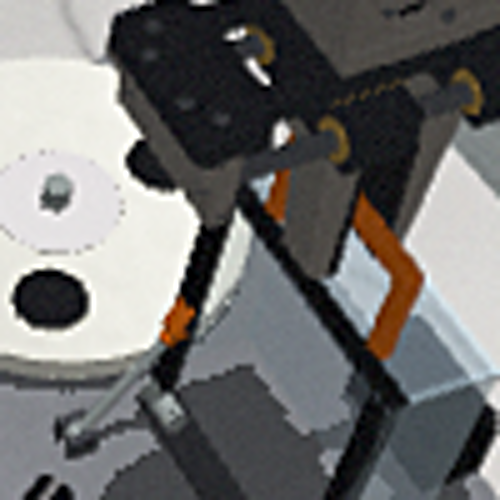

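The bar rests between slightly opened fingers, the force is about 0, and the stay tip is still in the catch at (178,322). I'll open a little more and check again before retracting.

step_arm(
  commands=[0, 0.002, 0, 0, 0, 0, 0.5, 0, 0.002, 0, 0, 0, 0, 0.35, 0, 0, 0, 0, 0, 0, 0.35, 0, 0, 0, 0, 0, 0, 0.35, 0, 0, 0, 0, 0, 0, 0.35],
)

```text
time: 10.47
position: [651.9, -119.4, 267.5]
ee_rot: [[0.072, 0.997, -0.0], [0.997, -0.072, 0.0], [-0.0, -0.0, -1.0]]
wrist_force: [-0.2, -0.4, 0.2]
finger_gap: 29.6
grip_force: 0.0
```

```bash
python3 - <<'E'
from h import *
S=shot("side");T=shot("top")
for c,r in((T,(395,150,425,200)),(S,(360,225,400,285)),(S,(420,235,440,275))):
  n,l,st,ce=cv2.connectedComponentsWithStats(orange(c,r));print(st[1:,:].tolist(),ce[1:].tolist())
s=get_state();print(s["position"],s["wrist_force"],s["finger_gap"])
E
```

```text
[[407, 186, 4, 3, 10], [407, 190, 3, 1, 3]] [[408.8, 187.1], [408.0, 190.0]]
[[382, 260, 7, 9, 36]] [[384.8333333333333, 264.1388888888889]]
[[420, 238, 14, 34, 178]] [[426.85393258426967, 254.57865168539325]]
[ 651.84516832 -119.3951764   267.5581859 ] [-1.34912177 -0.24973917  0.29168168] 29.678013315467616
```

step_arm(
  commands=[0, 0, -0.01, 0, 0, 0, 0.35, 0, 0, -0.02, 0, 0, 0, 0.35, 0, 0, -0.02, 0, 0, 0, 0.35, 0, 0, -0.02, 0, 0, 0, 0.35, 0, 0, 0, 0, 0, 0, 0.35],
)

```text
time: 10.98
position: [653.8, -119.3, 343.2]
ee_rot: [[0.072, 0.997, 0.008], [0.997, -0.072, -0.001], [-0.001, 0.008, -1.0]]
wrist_force: [0.7, -0.3, 1.6]
finger_gap: 30.1
grip_force: 0.0
```

step_arm(
  commands=[0, -0.03, 0, 0, 0, 6.0, 0.2, 0.003, -0.03, 0, 0, 0, 6.0, 0.2, 0.006, -0.03, 0, 0, 0, 6.0, 0.2, 0.009, -0.029, 0, 0, 0, 6.0, 0.2, 0, 0, 0, 0, 0, 6.0, 0.2, 0, 0, 0, 0, 0, 6.0, 0.2, 0, 0, 0, 0, 0, 6.0, 0.2, 0, 0, 0, 0, 0, 6.0, 0.2],
)

```text
time: 11.65
position: [542.0, -75.6, 337.8]
ee_rot: [[0.792, 0.61, 0.0], [0.61, -0.792, -0.0], [-0.0, 0.0, -1.0]]
wrist_force: [-0.2, -0.1, 0.4]
finger_gap: 36.5
grip_force: 0.0
```

step_arm(
  commands=[0, 0, 0, 0, 0, 6.0, 0.2, 0, 0, 0, 0, 0, 6.0, 0.2, 0, 0, 0, 0, 0, 0, 0.2, 0, 0, 0, 0, 0, 0, 0.2],
)

```text
time: 11.98
position: [542.2, -75.6, 337.5]
ee_rot: [[0.898, 0.439, -0.0], [0.439, -0.898, -0.0], [-0.0, 0.0, -1.0]]
wrist_force: [0.6, -0.1, 0.5]
finger_gap: 36.5
grip_force: 0.0
```

```bash
python3 - <<'E'
from h import *
S=shot("side");T=shot("top");np.savez("side2.npz",**S);np.savez("top2.npz",**T)
s=get_state();print(s["position"],s["ee_rot"],s["q"])
a=cv2.resize(S["img"][200:340,310:450],(400,400),interpolation=2);b=cv2.resize(T["img"][170:270,380:480],(400,400),interpolation=2)
cv2.imwrite("pics/knob.png",np.hstack([a,b]))
E
```

```text
[542.2525797  -75.55838623 337.55057164] [[ 8.98569820e-01  4.38830576e-01 -6.42265473e-05]
 [ 4.38830576e-01 -8.98569822e-01 -9.65809465e-06]
 [-6.19503045e-05 -1.95061004e-05 -9.99999998e-01]] [ 0.33299932  0.22591294 -0.30222242  1.71843011  0.07138414  1.20807665
 -1.10385645]
```

View pics/knob.png

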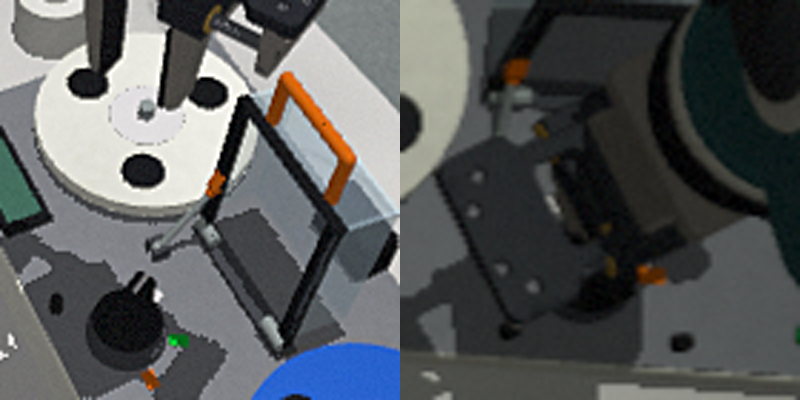

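The guard stands on its stay by itself; the knob is at (127,320) in the left panel, with its pointer end at (145,285). Next I'll measure the knob's pointer and centre from the unobstructed top frame.

```bash
python3 - <<'E'
from h import *
T=dict(np.load("top1.npz"));S=dict(np.load("side2.npz"))
g=cv2.cvtColor(T["img"],cv2.COLOR_BGR2GRAY);r=g[215:252,408:446];print(r[2:30:1,6:34])
E
```

```text
[[ 88  78  50  43  41  41  40  41  42  40  42  43  43  41  44  43  42  41
   42  45  42  42  43  42  43  42  44  43]
 [ 86  77  40  47  48  41  42  40  43  41  43  42  43  43  42  42  44  41
   43  43  42  41  42  43  42  43  45  43]
 [ 97 104  63  75  68  43  41  40  43  43  41  42  43  44  42  43  43  42
   40  44  42  42  43  43  43  43  42  41]
 [100 134  77  80  73  52  40  42  44  44  42  45  40  43  43  43  42  41
   45  41  44  45  43  41  41  43  39  45]
 [ 93 106  80  79  79  68  44  41  41  43  42  42  40  42  40  41  44  45
   42  43  37  39  39  42  43  43  42  43]
 [ 88  85  80  79  81  72  53  42  42  43  44  45  43  44  41  41  43  43
   44  41  40  41  40  41  43  43  43  45]
 [ 87  80  70  80  78  77  66  41  43  43  40  45  41  43  43  41  41  42
   42  41  42  40  40  44  42  43  42  42]
 [ 88  84 108 131  79  76  59  39  33  36  29  39  43  24  23  30  38  41
   38  41  39  43  42  42  42  42  43  43]
 [ 86  86  97 118 102  49  37  23  20  21  26  46  63  31   8  10  16  28
   35  38  43  41  41  42  44  44  41  41]
 [ 88  87  90  86  65  37  23  23  31  33  10  
[... 1476 characters left out ...]
 40  41  20  24  29  29  27  20  10  10  10  11   1   3   9   6   8  10
    8   4   1  13   8   5  12  28  42  46]
 [ 38  47  38  20  29  27  30  24  10   6   6   6   0   2   4   5  10  13
   12   2   6  11   7   4  12  27  42  47]
 [ 33  45  41  20  23  27  27  22  10   9   9  12   9   7   6   5   4   4
    7   9   8   7   6  10  21  37  44  42]
 [ 25  40  42  18  21  26  28  19   9  12   9   8   8   3   0   5   5   2
    9   5   6   7   7   6  17  38  43  46]
 [ 28  30  41  22  13  25  27  24  12   9  14  11  13   8   6  10   9   0
    6   7  10  10   6   3  20  38  44  44]
 [ 71  31  39  40  18  19  24  23   6  14   8   8   5   7   6   6   2   3
    0   3   6  10   6  23  40  40  44  43]]
```

```bash
python3 - <<'E'
from h import *
X=np.array([.9974,-.072])
for f in("top0","top1"):
  T=dict(np.load(f+".npz"));g=cv2.cvtColor(T["img"],cv2.COLOR_BGR2GRAY).astype(float)
  pts=[]
  for v in range(225,233):
    x0=round(425.6+(v-225)*0.66);u=np.arange(x0-3,x0+4);w=g[v,u];w=np.clip(w-(30 if f=="top1" else np.median(w)+10),0,None)
    if w.sum()>0: pts.append([(u*w).sum()/w.sum(),v])
  P=onz(T,pts,132)[:,:2];vx,vy,x,y=cv2.fitLine(P.astype(np.float32),2,0,.01,.01).ravel()
  if vx<0:vx,vy=-vx,-vy
  yaw=np.arctan2(vy,vx);n=np.array([-vy,vx])
  for K in([530,-108.6],[530,-111],[529.7,-109.9]): print(f,"yaw",yaw,"off of K left of line",(np.array(K)-[x,y])@n)
  print(P[[0,-1]])
S=dict(np.load("side2.npz"))
# dark disc in side view
hs=cv2.cvtColor(S["img"],cv2.COLOR_BGR2GRAY);m=(hs<28).astype(np.uint8);k=np.zeros_like(m);k[290:335,335:372]=1
cs,_=cv2.findContours(m*k,0,2);c=max(cs,key=cv2.contourArea);print(cv2.boundingRect(c),cv2.minEnclosingCircle(c))
for z in(102,117,132): print(z,proj(S,[530,-110,z]),proj(dict(np.load("top1.npz")),[530,-110,z]))
E
```

```text
top0 yaw 0.45440412 off of K left of line 1.9506567201679041
top0 yaw 0.45440412 off of K left of line -0.2057978429729701
top0 yaw 0.45440412 off of K left of line 0.9142552546327105
[[ 551.62534953 -100.04347035]
 [ 537.03976165 -107.0702868 ]]
top1 yaw 0.48060516 off of K left of line 2.238313957743781
top1 yaw 0.48060516 off of K left of line 0.11019725471032871
top1 yaw 0.48060516 off of K left of line 1.2242788341570954
[[ 551.62253984  -99.41959758]
 [ 537.03995421 -107.11477685]]
(342, 295, 25, 29) ((355.25, 308.75), 14.25229263305664)
102 [[353.76397546 310.72841382]] [[427.72007941 236.87255128]]
117 [[354.26610918 306.89510136]] [[429.34581819 236.14117894]]
132 [[354.78179971 302.95829547]] [[431.02396195 235.38623113]]
```

step_arm(
  commands=[-0.013, 0.013, 0.02, 0, 0, 0, 0.2, -0.013, 0.013, 0.03, 0, 0, 0, 0.2, 0, 0, 0.03, 0, 0, 0, 0.2, 0, 0, 0.03, 0, 0, 0, 0.2, 0, 0, 0.03, 0, 0, 0, 0.2, 0, 0, 0.03, 0, 0, 0, 0.2, 0, 0, 0.007, 0, 0, 0, 0.2, 0, 0, 0, 0, 0, 0, 0.2],
)

```text
time: 12.75
position: [528.8, -110.2, 158.6]
ee_rot: [[0.899, 0.438, -0.005], [0.438, -0.899, 0.001], [-0.004, -0.003, -1.0]]
wrist_force: [0.5, 0.6, 1.7]
finger_gap: 36.9
grip_force: 0.0
```

```bash
python3 - <<'E'
from h import *
S=shot("side");T=shot("top")
s=get_state();print(s["position"],s["ee_rot"][:,0],s["wrist_force"])
a=cv2.resize(S["img"][220:340,310:430],(600,600),interpolation=2)
cv2.imwrite("pics/knob2.png",a)
E
```

```text
[ 531.17687496 -110.47582865  161.72518057] [0.89941764 0.43708832 0.0013078 ] [0.71852545 0.31515366 0.59626734]
```

View pics/knob2.png

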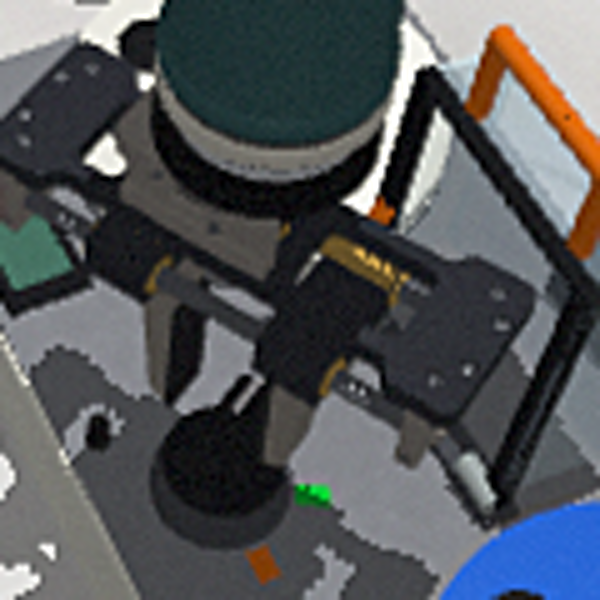

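The fingers straddle the bar (tips at (170,395) and (285,460) with the pointer between them), and the guard and stay stand clear. I'll descend.

step_arm(
  commands=[0, 0, 0.01, 0, 0, 0, 0.2, 0, 0, 0.01, 0, 0, 0, 0.3, 0, 0, 0.005, 0, 0, 0, 0.4, 0, 0, 0.005, 0, 0, 0, 0.45, 0, 0, 0, 0, 0, 0, 0.45, 0, 0, 0, 0, 0, 0, 0.45],
)

```text
time: 13.35
position: [530.2, -110.4, 130.3]
ee_rot: [[0.9, 0.437, -0.001], [0.437, -0.9, 0.0], [-0.0, -0.0, -1.0]]
wrist_force: [-0.6, -0.6, 0.3]
finger_gap: 25.3
grip_force: 0.0
```

step_arm(
  commands=[0, 0, 0.001, 0, 0, 0, 0.45, 0, 0, 0.001, 0, 0, 0, 0.45, 0, 0, 0.001, 0, 0, 0, 0.45, 0, 0, 0, 0, 0, 0, 0.45, 0, 0, 0, 0, 0, 0, 0.45],
)

```text
time: 13.77
position: [530.3, -110.4, 127.6]
ee_rot: [[0.9, 0.437, 0.0], [0.437, -0.9, -0.0], [0.0, 0.0, -1.0]]
wrist_force: [0.4, 0.5, 0.4]
finger_gap: 25.1
grip_force: 0.0
```

step_arm(
  commands=[0, 0, 0.001, 0, 0, 0, 0.45, 0, 0, 0.001, 0, 0, 0, 0.45, 0, 0, 0, 0, 0, 0, 0.45, 0, 0, 0, 0, 0, 0, 0.45],
)

```text
time: 14.1
position: [530.2, -110.4, 125.5]
ee_rot: [[0.9, 0.437, -0.0], [0.437, -0.9, -0.0], [-0.0, -0.0, -1.0]]
wrist_force: [-0.1, -0.7, -0.2]
finger_gap: 25.5
grip_force: 0.0
```

step_arm(
  commands=[0, 0, 0.001, 0, 0, 0, 0.45, 0, 0, 0, 0, 0, 0, 0.45, 0, 0, 0, 0, 0, 0, 0.45],
)

```text
time: 14.35
position: [530.3, -110.4, 124.5]
ee_rot: [[0.9, 0.437, -0.0], [0.437, -0.9, -0.0], [-0.0, 0.0, -1.0]]
wrist_force: [0.1, 0.2, 0.1]
finger_gap: 25.2
grip_force: 0.0
```

step_arm(
  commands=[0, 0, 0.0005, 0, 0, 0, 0.45, 0, 0, 0, 0, 0, 0, 0.45, 0, 0, 0, 0, 0, 0, 0.45],
)

```text
time: 14.6
position: [530.3, -110.4, 124.3]
ee_rot: [[0.9, 0.437, 0.0], [0.437, -0.9, -0.0], [0.0, 0.0, -1.0]]
wrist_force: [-0.4, 0.5, 3.4]
finger_gap: 25.4
grip_force: 1.6
```

step_arm(
  commands=[0, 0, -0.0003, 0, 0, 0, 0.6, 0, 0, 0, 0, 0, 0, 0.7, 0, 0, 0, 0, 0, 0, 0.8, 0, 0, 0, 0, 0, 0, 0.9, 0, 0, 0, 0, 0, 0, 1, 0, 0, 0, 0, 0, 0, 1],
  grip_force=8,
)

```text
time: 15.1
position: [530.4, -110.4, 124.5]
ee_rot: [[0.9, 0.436, 0.0], [0.436, -0.9, -0.0], [0.0, 0.0, -1.0]]
wrist_force: [0.5, 0.1, 2.8]
finger_gap: 16.1
grip_force: 9.4
```

```bash
python3 -c "
from bench import *
s=get_state();print(s['position'],s['ee_rot'][:,0],s['wrist_force'],s['torque'],s['finger_gap'])"
```

```text
[ 530.38906714 -110.44124182  124.45179071] [8.99709764e-01 4.36488600e-01 2.06954427e-04] [0.51503636 0.13767612 2.79898709] [0.01435434 0.00869316 0.06240026] 16.110639661201386
```

step_arm(
  commands=[0, 0, 0.0005, 0, 0, 0, 1, 0, 0, 0.0005, 0, 0, 0, 1, 0, 0, 0.0005, 0, 0, 0, 1, 0, 0, 0, 0, 0, 0, 1, 0, 0, 0, 0, 0, 0, 1],
  grip_force=25,
)

```text
time: 15.52
position: [530.4, -110.4, 123.0]
ee_rot: [[0.9, 0.436, 0.0], [0.436, -0.9, -0.0], [0.0, 0.0, -1.0]]
wrist_force: [-0.2, -0.6, 3.9]
finger_gap: 16.0
grip_force: 25.7
```

step_arm(
  commands=[0, 0, 0.0004, 0, 0, 0, 1, 0, 0, 0.0004, 0, 0, 0, 1, 0, 0, 0, 0, 0, 0, 1],
)

```text
time: 15.77
position: [530.4, -110.4, 122.1]
ee_rot: [[0.9, 0.436, 0.0], [0.436, -0.9, -0.0], [0.0, 0.0, -1.0]]
wrist_force: [-1.7, 0.3, 4.7]
finger_gap: 15.8
grip_force: 25.7
```

step_arm(
  commands=[0, 0, 0.0004, 0, 0, 0, 1, 0, 0, 0, 0, 0, 0, 1, 0, 0, 0, 0, 0, 0, 1],
)

```text
time: 16.02
position: [530.4, -110.4, 121.7]
ee_rot: [[0.9, 0.436, 0.0], [0.436, -0.9, -0.0], [0.0, 0.0, -1.0]]
wrist_force: [1.3, 0.2, 5.2]
finger_gap: 15.6
grip_force: 25.8
```

step_arm(
  commands=[0, 0, 0.0004, 0, 0, 0, 1, 0, 0, 0.0003, 0, 0, 0, 1, 0, 0, 0, 0, 0, 0, 1, 0, 0, 0, 0, 0, 0, 1],
)

```text
time: 16.35
position: [530.4, -110.5, 121.1]
ee_rot: [[0.9, 0.436, 0.0], [0.436, -0.9, -0.0], [0.0, 0.0, -1.0]]
wrist_force: [-0.6, 0.0, 4.9]
finger_gap: 15.7
grip_force: 25.8
```

step_arm(
  commands=[0, 0, 0.0004, 0, 0, 0, 1, 0, 0, 0.0003, 0, 0, 0, 1, 0, 0, 0, 0, 0, 0, 1, 0, 0, 0, 0, 0, 0, 1],
)

```text
time: 16.68
position: [530.4, -110.4, 120.5]
ee_rot: [[0.9, 0.436, 0.0], [0.436, -0.9, -0.0], [0.0, 0.0, -1.0]]
wrist_force: [-0.6, 0.4, 4.1]
finger_gap: 15.9
grip_force: 25.9
```

step_arm(
  commands=[0, 0, 0.0004, 0, 0, 0, 1, 0, 0, 0.0003, 0, 0, 0, 1, 0, 0, 0, 0, 0, 0, 1, 0, 0, 0, 0, 0, 0, 1],
)

```text
time: 17.02
position: [530.4, -110.5, 120.0]
ee_rot: [[0.9, 0.436, 0.0], [0.436, -0.9, -0.0], [0.0, 0.0, -1.0]]
wrist_force: [-0.8, 0.4, 7.7]
finger_gap: 16.0
grip_force: 26.1
```

step_arm(
  commands=[0, 0, 0.0003, 0, 0, 0, 1, 0, 0, 0, 0, 0, 0, 1, 0, 0, 0, 0, 0, 0, 1],
)

```text
time: 17.27
position: [530.4, -110.4, 119.9]
ee_rot: [[0.9, 0.436, 0.0], [0.436, -0.9, -0.0], [0.0, 0.0, -1.0]]
wrist_force: [-1.6, 0.0, 10.4]
finger_gap: 15.9
grip_force: 26.3
```

step_arm(
  commands=[0, 0, 0.00015, 0, 0, 0, 1, 0, 0, 0, 0, 0, 0, 1, 0, 0, 0, 0, 0, 1.5, 1, 0, 0, 0, 0, 0, 1.5, 1, 0, 0, 0, 0, 0, 0, 1],
)

```text
time: 17.68
position: [530.4, -110.4, 119.9]
ee_rot: [[0.922, 0.388, 0.0], [0.388, -0.922, -0.0], [0.0, 0.0, -1.0]]
wrist_force: [-2.4, 1.1, 10.7]
finger_gap: 15.9
grip_force: 26.4
```

```bash
python3 -c "
from bench import *
s=get_state();print(s['position'],s['ee_rot'][:,0],s['wrist_force'],s['torque'],s['finger_gap'])"
```

```text
[ 530.42589855 -110.44480859  119.91772664] [9.21764145e-01 3.87750996e-01 1.59992658e-04] [-2.41168645  1.10458661 10.69694046] [ 0.10919981  0.51196628 -0.01903342] 15.92235242018954
```

step_arm(
  commands=[0, 0, 0, 0, 0, 2, 1, 0, 0, 0, 0, 0, 3, 1, 0, 0, 0, 0, 0, 3, 1, 0, 0, 0, 0, 0, 3, 1, 0, 0, 0, 0, 0, 3, 1, 0, 0, 0, 0, 0, 2, 1, 0, 0, 0, 0, 0, 0, 1],
)

```text
time: 18.27
position: [530.5, -110.5, 119.9]
ee_rot: [[0.993, 0.118, 0.0], [0.118, -0.993, -0.0], [0.0, 0.001, -1.0]]
wrist_force: [-2.4, 0.7, 10.2]
finger_gap: 15.7
grip_force: 26.4
```

```bash
python3 -c "
from bench import *
s=get_state();print(s['position'],s['ee_rot'][:,0],s['wrist_force'],s['torque'],s['finger_gap'])"
```

```text
[ 530.45269955 -110.53386366  119.92436304] [9.92989674e-01 1.18200652e-01 3.35180170e-04] [-2.42119036  0.69949677 10.17668461] [ 0.09803045  0.51711802 -0.01674033] 15.702559190027301
```

step_arm(
  commands=[0, 0, 0.0001, 0, 0, 2, 1, 0, 0, 0, 0, 0, 3, 1, 0, 0, 0, 0, 0, 3, 1, 0, 0, 0, 0, 0, 4, 1, 0, 0, 0, 0, 0, 4, 1, 0, 0, 0, 0, 0, 4, 1, 0, 0, 0, 0, 0, 3, 1, 0, 0, 0, 0, 0, 0, 1],
)

```text
time: 18.93
position: [530.5, -110.7, 119.9]
ee_rot: [[0.96, -0.28, 0.0], [-0.28, -0.96, -0.001], [0.001, 0.0, -1.0]]
wrist_force: [-2.2, 0.4, 11.4]
finger_gap: 15.8
grip_force: 26.5
```

step_arm(
  commands=[0, 0, 0, 0, 0, 2, 1, 0, 0, 0, 0, 0, 4, 1, 0, 0, 0, 0, 0, 4, 1, 0, 0, 0, 0, 0, 4, 1, 0, 0, 0, 0, 0, 2, 1, 0, 0, 0, 0, 0, 2, 1, 0, 0, 0, 0, 0, 0, 1],
)

```text
time: 19.52
position: [530.4, -110.7, 119.9]
ee_rot: [[0.827, -0.562, 0.0], [-0.562, -0.827, -0.001], [0.001, 0.0, -1.0]]
wrist_force: [-2.4, 0.4, 10.9]
finger_gap: 15.8
grip_force: 26.5
```

```bash
python3 -c "
from bench import *;import numpy as np
s=get_state();e=s['ee_rot'];print(s['position'],np.arctan2(e[1,0],e[0,0]),s['wrist_force'],s['torque'],s['finger_gap'])"
```

```text
[ 530.42100233 -110.74271308  119.90490258] -0.5971999067441149 [-2.42687986  0.3863753  10.87810986] [-0.04330558  0.554653   -0.04201961] 15.81225198659481
```

step_arm(
  commands=[0, 0, 0, 0, 0, 0, 1, 0, 0, -0.0005, 0, 0, 0, 1, 0, 0, -0.0005, 0, 0, 0, 1, 0, 0, -0.0007, 0, 0, 0, 1, 0, 0, -0.0007, 0, 0, 0, 1, 0, 0, -0.0007, 0, 0, 0, 1, 0, 0, 0, 0, 0, 0, 1],
  grip_force=6,
)

```text
time: 20.1
position: [530.3, -110.7, 122.2]
ee_rot: [[0.828, -0.561, 0.0], [-0.561, -0.828, -0.0], [0.0, 0.0, -1.0]]
wrist_force: [-0.3, -1.3, 4.6]
finger_gap: 15.8
grip_force: 9.4
```

```bash
python3 -c "
from bench import *;import numpy as np
s=get_state();e=s['ee_rot'];print(s['position'],np.arctan2(e[1,0],e[0,0]),s['wrist_force'],s['torque'],s['finger_gap'])"
```

```text
[ 530.32827014 -110.73827449  122.24873105] -0.5958762310703778 [-0.33096562 -1.31042879  4.58462141] [-0.06823707 -0.02421749 -0.05726487] 15.80591796380212
```

step_arm(
  commands=[0, 0, -0.0007, 0, 0, 0, 1, 0, 0, -0.0007, 0, 0, 0, 1, 0, 0, -0.0006, 0, 0, 0, 1, 0, 0, -0.0004, 0, 0, 0, 1, 0, 0, 0, 0, 0, 0, 1, 0, 0, 0, 0, 0, 0, 0.8, 0, 0, 0, 0, 0, 0, 0.5, 0, 0, 0, 0, 0, 0, 0.3],
)

```text
time: 20.77
position: [530.0, -110.0, 124.4]
ee_rot: [[0.828, -0.561, -0.001], [-0.561, -0.828, 0.001], [-0.001, -0.0, -1.0]]
wrist_force: [-0.6, 0.0, 3.1]
finger_gap: 27.2
grip_force: 1.6
```

step_arm(
  commands=[0, 0, 0, 0, 0, 0, 0.2, 0, 0, 0, 0, 0, 0, 0.2, 0, 0, -0.005, 0, 0, 0, 0.2, 0, 0, -0.02, 0, 0, 0, 0.2, 0, 0, -0.04, 0, 0, 0, 0.2, 0, 0, -0.04, 0, 0, 0, 0.2, 0, 0, -0.04, 0, 0, 0, 0.2, 0, 0, -0.04, 0, 0, 0, 0.2],
)

```text
time: 21.43
position: [529.3, -110.2, 311.2]
ee_rot: [[0.828, -0.561, -0.001], [-0.561, -0.828, 0.0], [-0.001, 0.001, -1.0]]
wrist_force: [-0.1, -0.0, -0.3]
finger_gap: 37.0
grip_force: 0.0
```

step_arm(
  commands=[0.03, 0.025, 0, 0, 0, 0, 0.2, 0.0, 0.04, 0, 0, 0, 0, 0.2, 0, 0.04, 0, 0, 0, 0, 0.2, 0, 0.04, 0, 0, 0, 0, 0.2, 0, 0.04, 0, 0, 0, 0, 0.2, 0, 0.03, 0, 0, 0, 0, 0.2, 0, 0, 0, 0, 0, 0, 0.2, 0, 0, 0, 0, 0, 0, 0.2],
)

```text
time: 22.1
position: [433.0, -306.5, 309.4]
ee_rot: [[0.826, -0.564, -0.001], [-0.564, -0.826, 0.0], [-0.001, 0.0, -1.0]]
wrist_force: [0.3, -0.6, -1.3]
finger_gap: 37.0
grip_force: 0.0
```

```bash
python3 - <<'E'
from h import *
S=shot("side");T=shot("top")
s=get_state();print(s["position"],s["wrist_force"])
a=cv2.resize(S["img"][200:340,310:450],(400,400),interpolation=2);b=cv2.resize(T["img"][170:270,380:480],(400,400),interpolation=2)
cv2.imwrite("pics/end.png",np.hstack([a,b]))
E
```

```text
[ 434.99068785 -304.01823184  309.3274829 ] [ 0.73037735 -0.51408276 -0.39266737]
```

View pics/end.png

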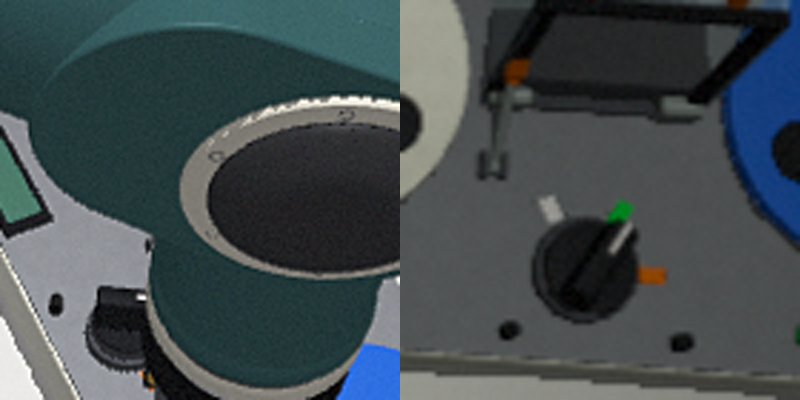

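The end view shows the guard propped, with the stay tip at (517,70), and the pointer at the green mark near (620,230). The skirt was back at its starting height (TCP 124.4 mm), so the plunger is up.

```bash
python3 -c "
from bench import *
print(job_done())"
```

```text
the job is handed in; nothing more can be done
None
```

The job is handed in, though the hand-in call gave no verdict: the guard stands open on its stay, the selector is turned to green and, judging by its height, up and locked, and I saw no sign that the arm touched the spare reel, label roll or scanner.

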